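Hook the red pattern weight out of the deep rack

TASK

Pick up the long hook by its wooden handle, fish the red pattern weight out of its deep well by the wire bail, and set it down gently, upright, inside the red circle on the pattern card. Then hang the hook back in its fork. Move the weight with the hook only, never with the gripper, and leave the other two weights and everything else on the bench as they are.

Things in the scene. Friction and masses are not known exactly. Their poses are not given: they have to be found in the camera images.
- rack: fixed plywood rack, 80 mm (its x) by 228 mm (its y), 140 mm high, with three square wells open at the top, centred at y = -74, 0 and +74 mm, x = 0; one weight in each. Wells are 68 by 68 mm inside; walls and floor 6 mm thick (floor top at z = 6 mm). Each has a window slot in its +x wall, up to 12 mm below the rim. Origin: centre of the underside, z up.
- weight_red_base (a point): red steel pattern weight: disc 46 mm across, 22 mm high; over it an upright arch (bail) of 5 mm bar in this frame's y-z plane, through the axis: feet 32 mm apart, crown flat for 8 mm, crown underside 52 and top 57 mm above the disc's underside. About 0.3 kg. Point: centre of the disc's underside, z up. The one to fetch; it may stand in any well, some mm off centre, at any turn.
- weight_blue_base (a point): blue steel pattern weight: disc 46 mm across, 22 mm high; over it an upright arch (bail) of 5 mm bar in this frame's y-z plane, through the axis: feet 32 mm apart, crown flat for 8 mm, crown underside 52 and top 57 mm above the disc's underside. About 0.3 kg. Point: centre of the disc's underside, z up. Leave it in its well.
- weight_yellow_base (a point): yellow steel pattern weight: disc 46 mm across, 22 mm high; over it an upright arch (bail) of 5 mm bar in this frame's y-z plane, through the axis: feet 32 mm apart, crown flat for 8 mm, crown underside 52 and top 57 mm above the disc's underside. About 0.3 kg. Point: centre of the disc's underside, z up. Leave it in its well.
- hook_handle (a point): the long hook, 0.12 kg, hanging upright in its fork, crook toward the fork's open end. Dark wooden handle 26 mm square, 60 mm tall; point: the handle's centre, z up along the shaft, faces square to x and y. A 6 mm round steel shaft runs down on the axis to the crook.
- hook_bottom (a point): the hook's lowest point, on the shaft's axis, 148 mm below the handle's centre, same axes. Here the 6 mm bar turns along +x, 16 mm between centre lines, then up to the tip: a 10 mm gap between shaft and tip. The bar's top is 6 mm and the tip's top 14 mm above this point; the tip's outer side is 19 mm from the shaft's axis.
- fork_seat (a point): grey fork stand, fixed. Point: top face of the prongs, midway, 138 mm above the bench, straight under the handle's middle when the hook hangs (handle underside on the prongs, shaft in the slot). Prongs run along x, 9 mm wide, 13 mm slot open toward -x, ending 30 mm from the point. Lips 4 mm high begin 18 mm either side along x; nothing stands higher. z up.
- stand: the same stand; origin on the bench under the seat. Foot plate 12 mm thick, 80 mm wide, from -30 to +80 mm along x; post at x = 53 to 71 mm, below the prongs.
- circle (a point): centre of the red circle (inner radius 43 mm) on the white pattern card, at the card's top face, 6 mm above the bench. The card is 125 by 115 mm and lies on a black board 150 by 140 mm; both are fixed. z up.
- bottle: orange bottle, 66 mm across, 210 mm high, standing loose; origin at its foot, z up. Stands in one of three spots, shuffled with the jar and the cone.
- jar: blue jar with pens, 68 mm across, 170 mm high with the pens, loose; origin at its foot, z up.
- cone: yellow thread cone, 66 mm across the foot, 165 mm high, loose; origin at its foot, z up.
- last: cream shoe last lying sole down, 220 mm long (along its x), 72 mm wide, 100 mm high, loose; origin under its middle.
- hammer: hammer lying on the bench, under 40 mm high, loose; handle toward its -x.
- screwdriver: screwdriver lying on the bench, under 40 mm high, loose; handle toward its -x.
- tape: roll of yellow tape lying flat, 90 mm across, 25 mm high, loose; origin under its middle.
Things that resemble listed ones, but are neither listed nor needed, are in the scene too. Of the things shaped like the stand, the grey one is meant.

How it is judged:
On the way, in this order (a step that is already met when the one before it is completed fails the run):
1. the red weight hangs on the hook, clear above the rack's rim (height (world z) of weight_red_base above 0.142 m and contact force between weight_red and hook above 0.8 N), for 0.2 s.
2. the red weight stands upright and still on the card, inside the circle, with the hook off it (horizontal distance between weight_red_base and circle below 0.02 m and z of weight_red_base in the frame of circle between -0.003 and 0.003 m and angle between weight_red_base's own z axis and vertical below 0.1 rad and linear speed of weight_red below 0.02 m/s and contact force between weight_red and hook below 0.05 N), for 0.2 s.
At the end, for the whole second after the job is handed in: The red weight stands upright (0.1 rad) and still on the card, its centre within 20 mm of the circle's centre; the hook hangs upright (0.12 rad) and still, let go, in the fork: handle underside within 4 mm of the prongs' top, 10 mm along and 8 mm across of the seat (all of step 2 and x of hook_handle in the frame of fork_seat between -0.01 and 0.01 m and y of hook_handle in the frame of fork_seat between -0.008 and 0.008 m and z of hook_handle in the frame of fork_seat between 0.026 and 0.034 m and angle between hook_handle's own z axis and vertical below 0.12 rad and linear speed of hook below 0.03 m/s and contact force between the fingers and hook below 0.05 N); the robot touches nothing.
It fails at once if the gripper or arm touches the red weight (contact force between any of the fingers, the arm and weight_red above 0.3 N).
It fails at once if the red weight is dropped or pressed hard on the card (over 25 N) (contact force between weight_red and pattern above 25 N).
It fails at once if the blue or yellow weight is moved by more than 15 mm (distance of any of weight_blue_base, weight_yellow_base from where it was at the start of the episode above 0.015 m).
It fails at once if a bystander is moved by more than 15 mm (distance of any of bottle, jar, cone, last, hammer, screwdriver, tape from where it was at the start of the episode above 0.015 m).
It also fails if it takes over 72 s, if anything falls off the work surface, if the arm or the gripper's body presses on something with over 40 N, if the wrist force passes 120 N, or if a joint passes its speed limit or range.

ROBOT

A 6-joint arm with a two-finger parallel gripper is mounted at the origin on the work surface. World frame = base frame: x ahead of the robot, y to its left, z up, the work surface at z = 0. Lengths are in m, angles in rad, forces in N, time in s.
With the tool pointing down it reaches from about 0.25 to 0.725 m from the base axis. Payload 9.7 kg.
Tool frame: the origin (TCP) lies on the centre line of the jaws, within the pads' length; the fingertips stand 14 mm ahead of it and the grasp point (between the pads) lies 5 mm behind it (ctrl.nose_length is the distance from the TCP to the fingertips, in m); z points along the fingers, y is the line along which they close (so a half turn about z gives the same grasp; the last joint's range is limited). The gripper opens to 85 mm and grips with 20 to 120 N. Pads are 22 mm wide; open, the fingers measure 114 mm over their backs; the gripper's body (76 mm by 85 mm) begins 54 mm behind the grasp point. The pads swing forward as they close: fully open they stand 13 mm farther back than shut.
Start: joints at [1.274, 0.087, 0.176, 1.66, 0, 1.571], TCP at [0.161, 0.526, 0.245] pointing down, gripper open.
Joint ranges: [-3.13, 3.13], [-0.85, 1.81], [-1.15, 1.24], [-2.2, 2.28], [-1.44, 1.52], [-3.14, 3.14]. Speed limits (rad/s): [2.22, 2.22, 2.57, 3.14, 3.14, 3.14].

INTERFACE

Orientations are given as a rotation vector (axis times angle).
In Python, from workcell import ctrl, capture gives the robot as it stands.
- The arm moves only by the tool play_rows, never from a script. Its argument "motion" is a list of rows, each a list of 7 numbers: the gripper's target within -1 to 1 (shut at 1, half-way at 0, fully open at -1), then the shift along the tool's x, y, z in m, then the turn, a rotation vector about the tool's x, y, z in degrees. In form: [[grip, dx, dy, dz, wx, wy, wz], ...]. A call has 1 to 20 rows; each row shifts and turns the commanded pose from where the row before left it, along the tool's axes as they then stand; what a row does not reach is not made up. A row lasts 1/12 s, in which the tool goes at most 41.7 mm and 7.16 degrees, less where a joint would pass 70% of its speed; a pose out of reach is approached as far as the arm can. A call is refused whole if a number of a shift passes 0.0417 or a number of a turn 7.16, either way. A call with a gripper value outside its range is refused whole. The fingers move at their own pace and stop on an object; the grip force is fixed at half the most. Time passes only in rows, so rows that do not move let the fingers close. It gives the time, the measured TCP pose, the force, the opening and the grip force at its end, in the units of the state.
- ctrl.observe(): the state, without advancing time (a new reading comes with each control period).
- capture(name): name is "side" or "top"; returns a dict with "image" (420x560x3 uint8, red, green, blue), "vfov" (degrees; the focal length in pixels is half the picture's height over the tangent of half this angle, whatever the lens; pixels are square), "cx", "cy" (the principal point, pixels), "k1" (the pictures are not rectified: a ray, as slopes to the right and down, at radius r is drawn at 1 + k1 r^2 times it, then the intrinsics apply), "T" (4x4, takes a point from camera to world coordinates). Camera axes: x right, y up, looking along -z (the intrinsics and any distortion apply to the point x, -y, -z); pixel columns grow to the right and rows downward; lengths in m; the calibration is good to about 2 mm. A picture is of the moment at which its call begins. There is no depth.
- ctrl.finish_job(): hands the job in; it is judged then, once.
The state is a dict: "time_s": time; "joint_pos": joint angles; "joint_vel": joint speeds; "effort": joint torques, N m; "ee_pos": TCP position; "ee_rot": TCP orientation; "force": force on the tool from outside, world axes, zero at the start; "moment": the same for the moment, N m; "gripper_width": finger opening in m; "finger_force": force on a finger pad.
Only numpy, scipy, OpenCV 4.12 (cv2) and the standard library are available. Lean on these libraries where they do the work, as an engineer would, in place of code of your own. Each camera call takes 0.05 s, during which the arm holds its last target. There are 200 camera calls.

## Working session

There is one attempt and no reset: what is moved stays moved. The work goes in short steps, Python scripts to look and compute and a tool call to move; the robot and the scene stay as the last step left them, time stands still between calls to the robot, and variables do not carry over. Pictures are saved under pics/ and viewed, at most 10 in all, crops included, and the job is handed in when it is done.

Besides the shell and the picture viewer there is one more tool, called after "Request:" in YAML: its name, and indented under it one key for each argument. play_rows: Moves the arm, as the interface text tells. Its arguments: {"type":"object","properties":{"motion":{"type":"array","items":{"type":"array","items":{"type":"number"}}}},"required":["motion"]}

```bash
mkdir -p pics; cat > h.py <<'E'
import numpy as np, cv2
from workcell import ctrl, capture
def snap(n,f=None):
    c=capture(n)
    if f: cv2.imwrite('pics/'+f,c['image'][:,:,::-1])
    return c
def K(c):
    f=c['image'].shape[0]/2/np.tan(np.radians(c['vfov'])/2); return f
def ray(c,u,v):
    f=K(c); d=np.array([(u-c['cx'])/f,(v-c['cy'])/f]); p=d.copy()
    for _ in range(30): p=d/(1+c['k1']*(p@p))
    T=np.array(c['T']); return T[:3,3],T[:3,:3]@np.array([p[0],-p[1],-1])
def onz(c,u,v,z):
    o,d=ray(c,u,v); return o+d*(z-o[2])/d[2]
def proj(c,P):
    T=np.array(c['T']); q=T[:3,:3].T@(np.array(P)-T[:3,3]); s=np.array([q[0],-q[1]])/-q[2]
    s=s*(1+c['k1']*(s@s)); return s*K(c)+[c['cx'],c['cy']]
def tri(c1,p1,c2,p2):
    o1,d1=ray(c1,*p1);o2,d2=ray(c2,*p2)
    d1=d1/np.linalg.norm(d1);d2=d2/np.linalg.norm(d2)
    s=np.linalg.lstsq(np.c_[d1,-d2],o2-o1,rcond=None)[0]
    a=o1+s[0]*d1;b=o2+s[1]*d2; return (a+b)/2,np.linalg.norm(a-b)
E
python3 - <<'E'
from h import *
for n in('top','side'):
    c=snap(n,n+'0.png'); cv2.imwrite(f'pics/{n}0b.png',cv2.resize(c['image'][:,:,::-1],(800,600),interpolation=cv2.INTER_CUBIC))
    print(n,c['vfov'],c['cx'],c['cy'],c['k1'],np.round(c['T'],3).tolist())
print(ctrl.observe())
E
```

```text
top 50.406190049026435 279.2211152670985 215.82497564254524 -0.03282798710013821 [[0.003, 0.99, -0.142, 0.411], [-1.0, 0.002, -0.005, -0.002], [-0.005, 0.142, 0.99, 1.227], [0.0, 0.0, 0.0, 1.0]]
side 45.488975371968365 277.6259366691995 219.23325178405184 -0.18529038567593042 [[0.704, 0.449, -0.551, -0.331], [-0.71, 0.43, -0.558, -0.885], [-0.014, 0.783, 0.621, 1.136], [0.0, 0.0, 0.0, 1.0]]
{'time_s': 0.1, 'joint_pos': array([ 1.27403642e+00,  8.74089836e-02,  1.75216389e-01,  1.65978226e+00,
       -4.13213680e-06,  1.57079764e+00]), 'joint_vel': array([-0.0005734 , -0.00097146,  0.00018745,  0.00036334,  0.00033974,
        0.00038319]), 'effort': array([-3.48326166e-04, -5.21562445e+01,  4.65652084e+01,  1.59618765e-02,
        1.57145081e-06,  1.47697568e-05]), 'ee_pos': array([0.16078119, 0.52578632, 0.24465335]), 'ee_rot': array([-4.64417550e-01, -3.10690334e+00,  1.83174886e-03]), 'force': array([-0.48561892, -0.55129054, -0.34211317]), 'moment': array([0.0259774 , 0.02175854, 0.03160655]), 'finger_force': 0.0, 'gripper_width': 0.08541180116423538}
```

View pics/top0b.png

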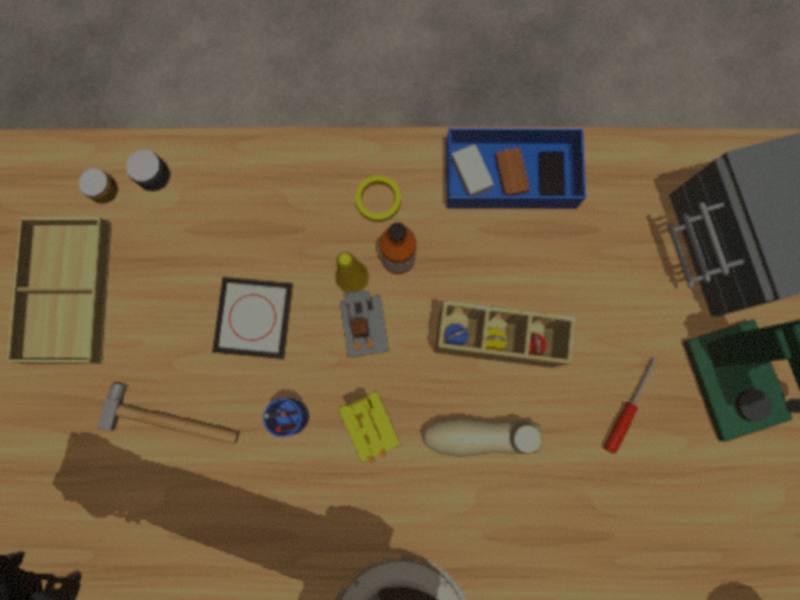

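View pics/side0b.png

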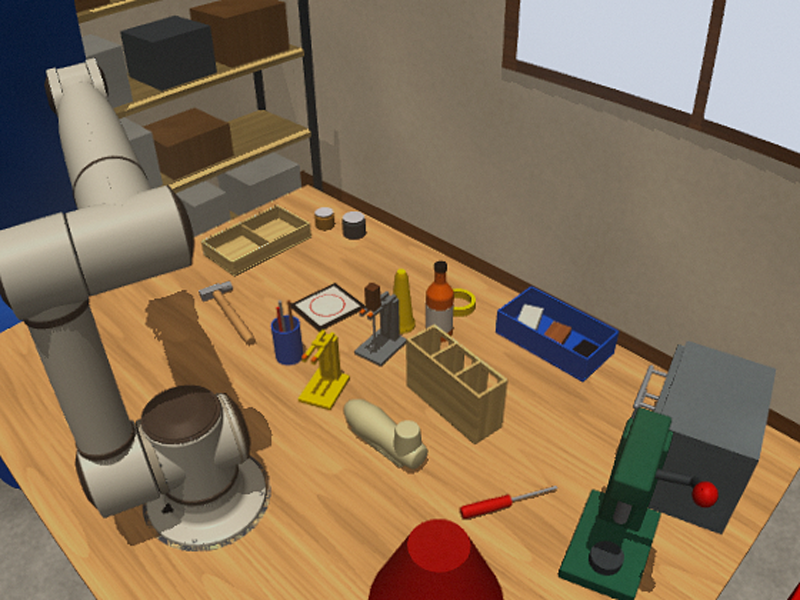

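Top view (800x600 px): the grey stand with the dark handle is at (359,327), and a yellow look-alike stand is at (369,427). The rack is at (506,333), with blue, yellow and red weights left to right and red at (538,343). The red circle is at (253,317), the cone at (350,270), the bottle at (397,245), the jar at (285,417) and the last at (482,436).
Candidates: for the hook, grey (359,327) or yellow (369,427), so grey. For the red object, the weight (538,343), the screwdriver (622,428) or the side-view lamp, so the weight in the right-hand well.

```bash
python3 - <<'E'
from h import *
a=cv2.imread('pics/top0.png'); b=cv2.imread('pics/side0.png')
def cr(im,x,y,w,h,W,H,g): return np.clip(cv2.resize(im[y:y+h,x:x+w],(W,H),interpolation=cv2.INTER_CUBIC).astype(float)*g,0,255).astype(np.uint8)
# top rack crop x300-410,y200-265 ; stand x225-285,y170-260 ; side stand x240-315,y180-260; side rack 275-365,y220-315
o=np.zeros((600,800,3),np.uint8)
o[:300,:500]=cr(a,302,203,100,60,500,300,2)
o[:300,500:]=cr(a,225,195,60,60,300,300,2)
o[300:,:400]=cr(b,275,220,80,60,400,300,1.5)
o[300:,400:]=cr(b,235,195,80,60,400,300,1.5)
cv2.imwrite('pics/c1.png',o)
E
```

```text
(no output)
```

View pics/c1.png

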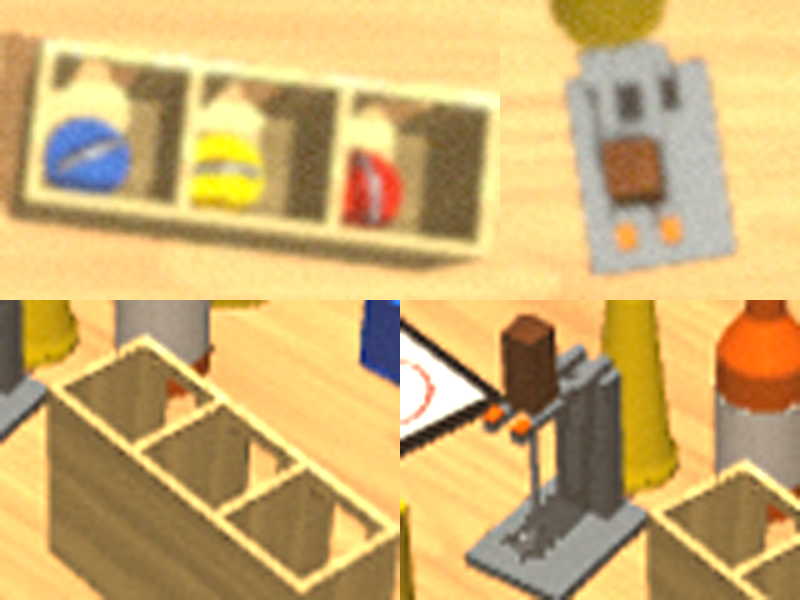

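The crop confirms the choices. The grey stand's handle top is at crop (635,168) and its orange prong tips are at (625,237) and (671,230). The red weight is in the right well at crop (372,190), with its bail running roughly along world x from (366,155) to (380,215).

```bash
python3 - <<'E'
from h import *
c=snap('top'); s=snap('side')
def T(x,y): return 302+x/5-.4,203+y/5-.4
def S(x,y): return 225+(x-500)/5-.4,195+y/5-.4
P=np.array([onz(c,*T(*p),.14)[:2] for p in[(40,38),(497,103),(478,255),(25,205)]]); print('rack',P.round(4).tolist(),P.mean(0),np.linalg.norm(P-np.roll(P,1,0),axis=1))
W=np.array([onz(c,*T(*p),.14)[:2] for p in[(352,95),(490,108),(475,240),(337,218)]]); print('well',W.round(4).tolist(),W.mean(0),np.linalg.norm(W-np.roll(W,1,0),axis=1))
im=c['image'].astype(int)
R,G,B=im[...,0],im[...,1],im[...,2]
hsv=cv2.cvtColor(c['image'],cv2.COLOR_RGB2HSV)
m=np.zeros(R.shape,np.uint8); sub=(slice(215,242),slice(238,265)); print('handle rgb',im[229,252],im[229,262])
m[sub]=((hsv[...,1][sub]>90)&(R[sub]<75)); r=cv2.minAreaRect(cv2.findNonZero(m)); print('handle rect',r,m.sum(), 'pos',onz(c,*r[0],.198),[onz(c,*q,.198)[:2].round(4).tolist() for q in cv2.boxPoints(r)])
for nm,p in dict(tipL=S(625,237),tipR=S(671,230)).items(): print(nm,onz(c,*p,.142))
for nm,p in dict(fr0=S(703,60),fr1=S(735,245),fl0=S(570,82),fl1=S(593,272)).items(): print(nm,onz(c,*p,.012))
# circle
m[:]=0; sub=(slice(200,248),slice(150,203)); m[sub]=((R-G)[sub]>35)&((R-B)[sub]>30)&(R[sub]>80)
# keep card interior
e=cv2.fitEllipse(cv2.findNonZero(m)); print('circ',e,m.sum(),onz(c,*e[0],.006)); 
# red
m[:]=0; sub=(slice(228,252),slice(366,388)); m[sub]=((R-G)[sub]>60)|0; mm=cv2.findNonZero(m)[:,0]; print('red',mm.min(0),mm.max(0),mm.mean(0))
for nm,(p,z) in dict(bA=((366,155),.058),bB=((382,218),.03),crown=((376,185),.063)).items(): print(nm,onz(c,*T(*p),z))
im5=np.clip(cv2.resize(c['image'][222:258,360:408,::-1],(800,600),interpolation=cv2.INTER_CUBIC).astype(float)*2.2,0,255); cv2.imwrite('pics/c2.png',im5)
E
```

```text
rack [[0.581, -0.0719], [0.5492, -0.2965], [0.4745, -0.2846], [0.4985, -0.064]] [ 0.52580563 -0.17922941] [0.08287959 0.22690115 0.07560055 0.22192166]
well [[0.553, -0.2251], [0.5467, -0.293], [0.4818, -0.2834], [0.4925, -0.2162]] [ 0.5184861  -0.25441438] [0.06119206 0.06812989 0.06557482 0.06800114]
handle rgb [83 51 25] [96 98 94]
handle rect ((250.99998474121094, 228.99998474121094), (12.727922439575195, 11.030866622924805), 81.8698959350586) 60 pos [0.52746489 0.06818483 0.198     ] [[0.5403, 0.0831], [0.5441, 0.0578], [0.5146, 0.0533], [0.5109, 0.0786]]
tipL [0.50192598 0.075067   0.142     ]
tipR [0.50540659 0.05265678 0.142     ]
fr0 [0.61089224 0.04244253 0.012     ]
fr1 [0.50865164 0.02424007 0.012     ]
fl0 [0.59845107 0.11573853 0.012     ]
fl1 [0.49371036 0.1015608  0.012     ]
circ ((176.19122314453125, 221.8558349609375), (31.17340087890625, 32.43061447143555), 52.95294189453125) 46 [0.56863323 0.28882559 0.006     ]
red [371 234] [381 246] [376.265625 240.515625]
bA [ 0.53187127 -0.24847089  0.058     ]
bB [ 0.50077694 -0.26206368  0.03      ]
crown [ 0.51557917 -0.2522389   0.063     ][ WARN:0@2.229] global loadsave.cpp:1063 imwrite_ Unsupported depth image for selected encoder is fallbacked to CV_8U.
```

View pics/c2.png

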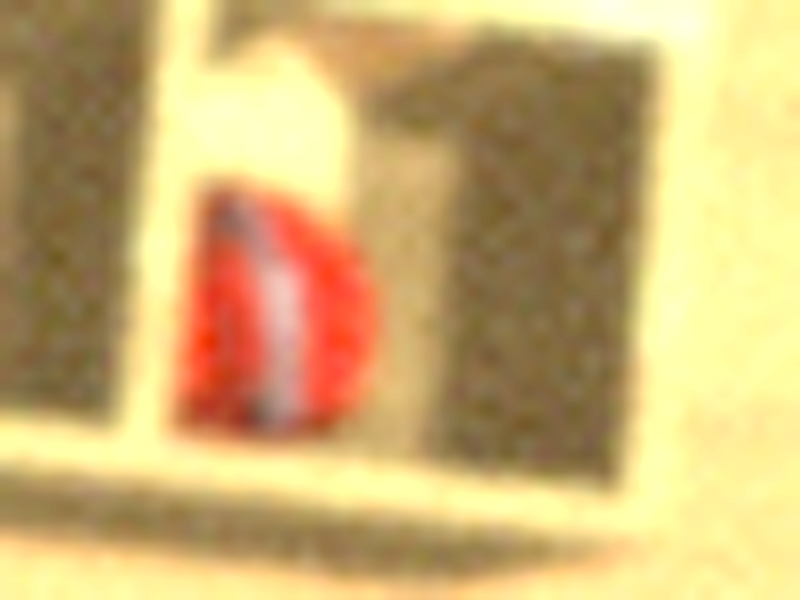

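The close crop shows the red weight in its well. The bail feet are at about (225,205) and (270,415) and the bright crown is at (283,310). The disc's right edge is at (380,310), and the partition hides its left part.

```bash
python3 - <<'E'
from h import *
c=snap('top')
U=lambda x,y:(360+x/16.667-.5,222+y/16.667-.5)
for n,p,z in[('footU',(228,208),.030),('footL',(270,412),.030),('crownmid',(283,312),.063),('crA',(266,265),.063),('crB',(285,365),.063),('discR',(380,315),.028),('discTop',(235,180),.028),('discBot',(260,435),.028)]:
    print(n,onz(c,*U(*p),z).round(4))
E
```

```text
footU [ 0.5337 -0.25    0.03  ]
footL [ 0.5007 -0.2559  0.03  ]
crownmid [ 0.514  -0.2514  0.063 ]
crA [ 0.5214 -0.2489  0.063 ]
crB [ 0.5056 -0.2514  0.063 ]
discR [ 0.5166 -0.2746  0.028 ]
discTop [ 0.5385 -0.2516  0.028 ]
discBot [ 0.4971 -0.2546  0.028 ]
```

Measured: handle and seat at about (0.528, 0.067) with stand yaw about 8.9°. The foot plate, prong tips and handle top agree within 2 mm. The red weight is at (0.517, -0.252), its bail line at heading 10°, with a measured foot span of 33 mm. The circle is at (0.569, 0.289).

```bash
cat >> h.py <<'E'
from scipy.spatial.transform import Rotation as Ro
def go(p,head):
    """tool-axes shift and turn to reach p with tool y at heading (deg), pointing down"""
    o=ctrl.observe(); R=Ro.from_rotvec(o['ee_rot']); h=np.radians(head)
    y=np.array([np.cos(h),np.sin(h),0]); z=np.array([0,0,-1.]); G=Ro.from_matrix(np.c_[np.cross(y,z),y,z])
    sh=R.inv().apply(np.array(p)-o['ee_pos']); w=np.degrees((R.inv()*G).as_rotvec())
    print('t',round(o['time_s'],2),'pos',o['ee_pos'].round(4),'head',round(np.degrees(np.arctan2(*R.as_matrix()[[1,0],1])),2),'j',o['joint_pos'].round(2),'F',o['force'].round(2),'w',round(o['gripper_width'],4),round(o['finger_force'],1))
    print(' shift mm',(sh*1e3).round(1),'turn deg',w.round(2))
E
python3 - <<'E'
from h import *
go((.528,.067,.30),99)
E
```

```text
t 0.25 pos [0.1608 0.5259 0.245 ] head 72.99 j [1.27 0.09 0.18 1.66 0.   1.57] F [-0.92  0.35  0.07] w 0.0855 0.0
 shift mm [-485.3 -331.5  -54.8] turn deg [-3.000e-02 -1.000e-02 -2.601e+01]
```

Request:
play_rows:
  motion:
    - [-1, -0.024, -0.0165, -0.004, 0, 0, 0]
    - [-1, -0.024, -0.0165, -0.004, 0, 0, 0]
    - [-1, -0.024, -0.0165, -0.004, 0, 0, 0]
    - [-1, -0.024, -0.0165, -0.004, 0, 0, 0]
    - [-1, -0.024, -0.0165, -0.004, 0, 0, 0]
    - [-1, -0.024, -0.0165, -0.004, 0, 0, 0]
    - [-1, -0.024, -0.0165, -0.004, 0, 0, 0]
    - [-1, -0.024, -0.0165, -0.004, 0, 0, 0]
    - [-1, -0.024, -0.0165, -0.004, 0, 0, 0]
    - [-1, -0.024, -0.0165, -0.004, 0, 0, 0]
    - [-1, -0.024, -0.0165, -0.003, 0, 0, 0]
    - [-1, -0.024, -0.0165, -0.003, 0, 0, 0]
    - [-1, -0.024, -0.0165, -0.003, 0, 0, 0]
    - [-1, -0.024, -0.0165, -0.003, 0, 0, 0]
    - [-1, -0.024, -0.0165, 0, 0, 0, 0]
    - [-1, -0.024, -0.0165, 0, 0, 0, 0]
    - [-1, -0.024, -0.0165, 0, 0, 0, 0]
    - [-1, -0.024, -0.0165, 0, 0, 0, 0]
    - [-1, -0.024, -0.0165, 0, 0, 0, 0]
    - [-1, -0.024, -0.0165, 0, 0, 0, 0]

```text
time_s: 1.92
ee_pos: [0.524, 0.0686, 0.2973]
ee_rot: [0.465, 3.107, 0.0]
force: [1.0, -0.1, -0.4]
gripper_width: 0.0857
finger_force: 0.0
```

Request:
play_rows:
  motion:
    - [-1, 0, 0, 0, 0, 0, -6.5]
    - [-1, 0, 0, 0, 0, 0, -6.5]
    - [-1, 0, 0, 0, 0, 0, -6.5]
    - [-1, 0, 0, 0, 0, 0, -6.5]
    - [-1, 0, 0, 0, 0, 0, 0]
    - [-1, 0, 0, 0, 0, 0, 0]
    - [-1, 0, 0, 0, 0, 0, 0]

```text
time_s: 2.5
ee_pos: [0.5233, 0.0701, 0.2973]
ee_rot: [0.241, -3.132, 0.0]
force: [0.6, -0.9, -0.0]
gripper_width: 0.0852
finger_force: 0.0
```

```bash
python3 - <<'E'
from h import *
go((.528,.067,.168),99)
E
```

```text
t 2.5 pos [0.5233 0.0701 0.2973] head 98.79 j [ 0.13  0.06  0.25  1.76  0.   -0.02] F [ 0.6 -0.9 -0. ] w 0.0852 0.0
 shift mm [ -4.2  -3.7 129.3] turn deg [ 0.   -0.   -0.21]
```

Now down over the handle, then close.

Request:
play_rows:
  motion:
    - [-1, -0.0042, -0.0037, 0.01, 0, 0, 0]
    - [-1, 0, 0, 0.016, 0, 0, 0]
    - [-1, 0, 0, 0.016, 0, 0, 0]
    - [-1, 0, 0, 0.016, 0, 0, 0]
    - [-1, 0, 0, 0.016, 0, 0, 0]
    - [-1, 0, 0, 0.016, 0, 0, 0]
    - [-1, 0, 0, 0.016, 0, 0, 0]
    - [-1, 0, 0, 0.014, 0, 0, 0]
    - [-1, 0, 0, 0.009, 0, 0, 0]
    - [-1, 0, 0, 0, 0, 0, 0]
    - [0, 0, 0, 0, 0, 0, 0]
    - [0, 0, 0, 0, 0, 0, 0]

```text
time_s: 3.5
ee_pos: [0.5284, 0.067, 0.1691]
ee_rot: [-0.245, 3.131, 0.0]
force: [-0.3, 0.6, -1.0]
gripper_width: 0.0641
finger_force: 0.0
```

```bash
python3 - <<'E'
from h import *
go((.528,.067,.168),99)
c=snap('side')
cv2.imwrite('pics/g1.png',np.clip(cv2.resize(c['image'][150:270,200:360,::-1],(800,600),interpolation=cv2.INTER_CUBIC)*1.3,0,255).astype(np.uint8))
E
```

```text
t 3.5 pos [0.5284 0.067  0.1691] head 98.97 j [ 0.13  0.03 -0.03  1.51 -0.   -0.03] F [-0.34  0.59 -0.96] w 0.0641 0.0
 shift mm [0.4 0.1 1.1] turn deg [-0.    0.06 -0.03]
```

View pics/g1.png

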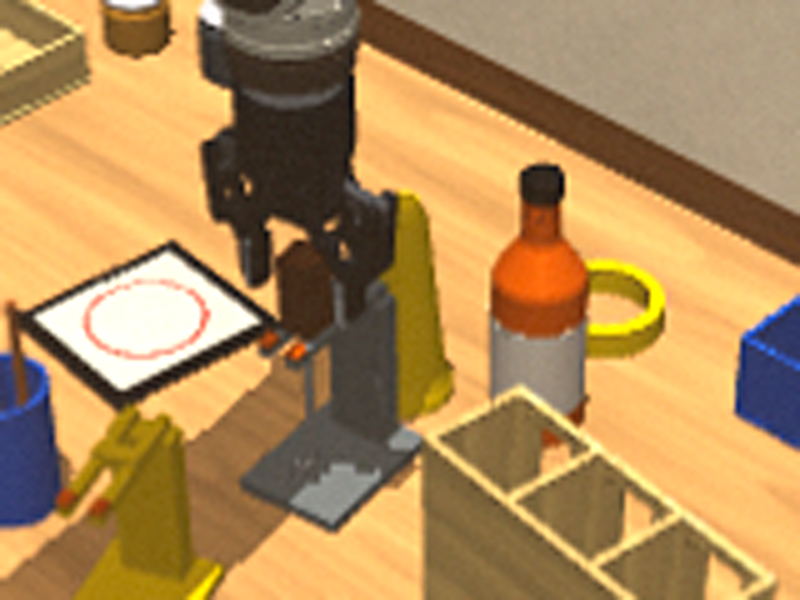

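The jaws straddle the handle at (305,285), one finger on each side and clear of the lips. Closing.

Request:
play_rows:
  motion:
    - [0.2, 0, 0, 0, 0, 0, 0]
    - [0.4, 0, 0, 0, 0, 0, 0]
    - [0.6, 0, 0, 0, 0, 0, 0]
    - [1, 0, 0, 0, 0, 0, 0]
    - [1, 0, 0, 0, 0, 0, 0]
    - [1, 0, 0, 0, 0, 0, 0]
    - [1, 0, 0, 0, 0, 0, 0]
    - [1, 0, 0, 0, 0, 0, 0]

```text
time_s: 4.22
ee_pos: [0.5284, 0.0671, 0.169]
ee_rot: [-0.246, 3.131, 0.0]
force: [0.1, 0.4, 5.2]
gripper_width: 0.0252
finger_force: 59.2
```

```bash
python3 - <<'E'
from h import *
go((.528,.067,.180),99)
o=ctrl.observe(); print(o['ee_rot'],o['moment'])
E
```

```text
t 4.22 pos [0.5284 0.0671 0.169 ] head 99.0 j [ 0.13  0.03 -0.03  1.51 -0.   -0.03] F [0.09 0.37 5.22] w 0.0252 59.2
 shift mm [  0.4   0.  -11. ] turn deg [-0.    0.07 -0.  ]
[-2.46315985e-01  3.13062888e+00  6.93686065e-05] [ 0.01798864  0.08251714 -0.00605325]
```

Request:
play_rows:
  motion:
    - [1, 0, 0, -0.004, 0, 0, 0]
    - [1, 0, 0, -0.004, 0, 0, 0]
    - [1, 0, 0, -0.004, 0, 0, 0]
    - [1, 0, 0, -0.002, 0, 0, 0]
    - [1, 0.005, 0, 0, 0, 0, 0]
    - [1, 0.01, 0, 0, 0, 0, 0]
    - [1, 0.015, 0, 0, 0, 0, 0]
    - [1, 0.015, 0, 0, 0, 0, 0]
    - [1, 0.015, 0, 0, 0, 0, 0]
    - [1, 0.015, 0, 0, 0, 0, 0]
    - [1, 0, 0, -0.01, 0, 0, 0]
    - [1, 0, 0, -0.02, 0, 0, 0]
    - [1, 0, 0, -0.02, 0, 0, 0]
    - [1, 0, 0, -0.02, 0, 0, 0]
    - [1, 0, 0, -0.02, 0, 0, 0]
    - [1, 0, 0, -0.02, 0, 0, 0]
    - [1, 0, 0, -0.02, 0, 0, 0]
    - [1, 0, 0, -0.02, 0, 0, 0]
    - [1, 0, 0, 0, 0, 0, 0]
    - [1, 0, 0, 0, 0, 0, 0]

```text
time_s: 5.88
ee_pos: [0.4544, 0.0553, 0.3333]
ee_rot: [-0.246, 3.13, 0.0]
force: [0.4, 0.1, -2.3]
gripper_width: 0.0255
finger_force: 59.1
```

```bash
python3 - <<'E'
from h import *
go((.5216,-.2786,.33),9.9)
c=snap('side'); o=ctrl.observe()
R=Ro.from_rotvec(o['ee_rot']).as_matrix()
hc=o['ee_pos']+[0,0,-.001]
for x in(0,):
  print([proj(c,hc+R[:,0]*a+[0,0,b]).round(1).tolist() for a,b in((0,-.03),(0,-.148),(.016,-.134))])
cv2.imwrite('pics/g2.png',np.clip(cv2.resize(c['image'][120:240,170:330,::-1],(800,600),interpolation=cv2.INTER_CUBIC)*1.3,0,255).astype(np.uint8))
E
```

```text
t 5.88 pos [0.4544 0.0553 0.3333] head 98.99 j [ 0.12 -0.08  0.18  1.83  0.   -0.04] F [ 0.43  0.11 -2.26] w 0.0255 59.1
 shift mm [ -14.2 -340.3    3.3] turn deg [ 0.09  0.1  89.09]
[[242.6, 184.6], [244.7, 216.1], [241.2, 215.2]]
```

View pics/g2.png

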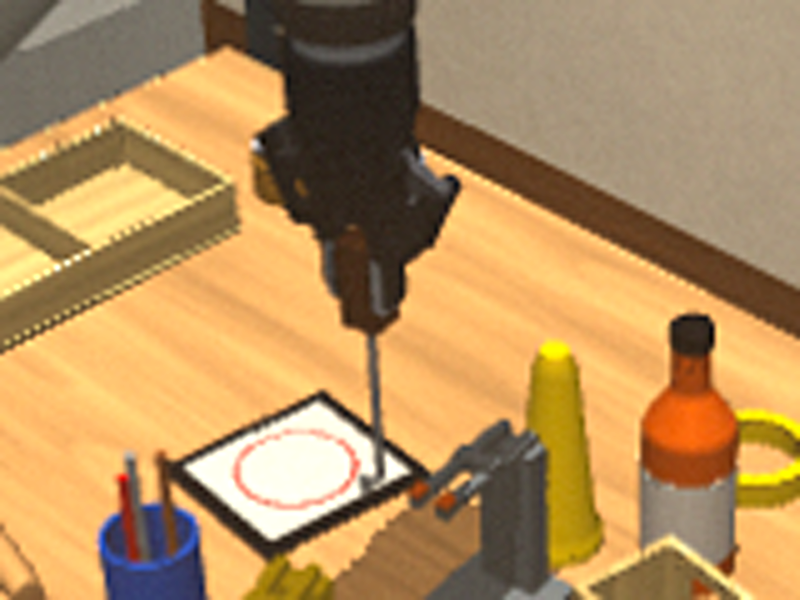

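The hook hangs straight: shaft from (372,335) to (378,475), tip at (365,487). That is within about 1 px of the prediction. Next, move over the red well.

Request:
play_rows:
  motion:
    - [1, -0.001, -0.012, 0, 0, 0, 0]
    - [1, -0.001, -0.02, 0, 0, 0, 0]
    - [1, -0.001, -0.025, 0, 0, 0, 0]
    - [1, -0.001, -0.025, 0, 0, 0, 0]
    - [1, -0.001, -0.025, 0, 0, 0, 0]
    - [1, -0.001, -0.025, 0, 0, 0, 0]
    - [1, -0.001, -0.025, 0, 0, 0, 0]
    - [1, -0.001, -0.025, 0, 0, 0, 0]
    - [1, -0.001, -0.025, 0, 0, 0, 0]
    - [1, -0.001, -0.025, 0, 0, 0, 0]
    - [1, -0.001, -0.025, 0, 0, 0, 0]
    - [1, -0.001, -0.025, 0, 0, 0, 0]
    - [1, -0.001, -0.025, 0, 0, 0, 0]
    - [1, -0.001, -0.02, 0, 0, 0, 0]
    - [1, 0, -0.013, 0, 0, 0, 0]

```text
time_s: 7.18
ee_pos: [0.5209, -0.2802, 0.3303]
ee_rot: [0.244, -3.13, -0.002]
force: [0.4, 0.2, -0.6]
gripper_width: 0.0252
finger_force: 59.3
```

Request:
play_rows:
  motion:
    - [1, 0, 0, 0, 0, 0, 3]
    - [1, 0, 0, 0, 0, 0, 7]
    - [1, 0, 0, 0, 0, 0, 7]
    - [1, 0, 0, 0, 0, 0, 7]
    - [1, 0, 0, 0, 0, 0, 7]
    - [1, 0, 0, 0, 0, 0, 7]
    - [1, 0, 0, 0, 0, 0, 7]
    - [1, 0, 0, 0, 0, 0, 7]
    - [1, 0, 0, 0, 0, 0, 7]
    - [1, 0, 0, 0, 0, 0, 7]
    - [1, 0, 0, 0, 0, 0, 7]
    - [1, 0, 0, 0, 0, 0, 7]
    - [1, 0, 0, 0, 0, 0, 7]
    - [1, 0, 0, 0, 0, 0, 2]
    - [1, 0, 0, 0, 0, 0, 0]
    - [1, 0, 0, 0, 0, 0, 0]
    - [1, 0, 0, 0, 0, 0, 0]

```text
time_s: 8.6
ee_pos: [0.5209, -0.2783, 0.3316]
ee_rot: [-2.017, -2.407, 0.0]
force: [-0.5, 0.1, -1.1]
gripper_width: 0.0248
finger_force: 59.2
```

```bash
python3 - <<'E'
from h import *
go((.5216,-.2786,.33),9.9)
o=ctrl.observe(); R=Ro.from_rotvec(o['ee_rot']).as_matrix()
hc=o['ee_pos']+[0,0,-.001]; out=[]
for n,(x,y,w,h) in dict(top=(340,200,80,120),side=(290,160,80,120)).items():
  c=snap(n); print(n,[proj(c,hc+R[:,0]*a+[0,0,b]).round(1).tolist() for a,b in((0,-.03),(0,-.145),(.016,-.136))])
  out.append(cv2.resize(c['image'][y:y+h,x:x+w,::-1],(400,600),interpolation=cv2.INTER_CUBIC)*(1.8 if n=='top' else 1.3))
cv2.imwrite('pics/g3.png',np.clip(np.hstack(out),0,255).astype(np.uint8))
E
```

```text
t 8.6 pos [ 0.5209 -0.2783  0.3316] head 10.09 j [-0.49  0.25  0.53  1.86  0.    0.9 ] F [-0.52  0.05 -1.06] w 0.0248 59.2
 shift mm [-0.4  0.7  1.6] turn deg [-0.05 -0.04  0.19]
top [[413.1, 226.9], [398.8, 232.7], [393.2, 233.5]]
side [[345.5, 223.6], [342.6, 255.6], [337.8, 251.1]]
```

View pics/g3.png

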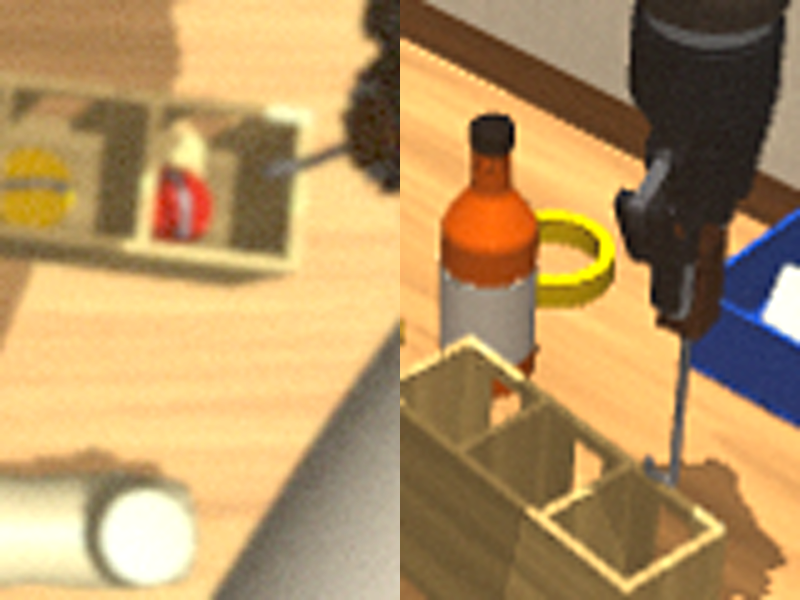

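In the top view the hook tip is at (268,170), which maps to full-picture (393.2,233.6), against a predicted (393.2,233.5). So the hook pose in hand is confirmed. The weight is at (185,205) with the bail as measured. Descending.

Request:
play_rows:
  motion:
    - [1, 0, 0, 0.01, 0, 0, 0]
    - [1, 0, 0, 0.015, 0, 0, 0]
    - [1, 0, 0, 0.015, 0, 0, 0]
    - [1, 0, 0, 0.012, 0, 0, 0]
    - [1, 0, 0, 0.012, 0, 0, 0]
    - [1, 0, 0, 0.012, 0, 0, 0]
    - [1, 0, 0, 0.012, 0, 0, 0]
    - [1, 0, 0, 0.012, 0, 0, 0]
    - [1, 0, 0, 0.012, 0, 0, 0]
    - [1, 0, 0, 0.012, 0, 0, 0]
    - [1, 0, 0, 0.01, 0, 0, 0]
    - [1, 0, 0, 0.008, 0, 0, 0]
    - [1, 0, 0, 0.004, 0, 0, 0]
    - [1, 0, 0, 0, 0, 0, 0]
    - [1, 0, 0, 0, 0, 0, 0]

```text
time_s: 9.95
ee_pos: [0.521, -0.2784, 0.1866]
ee_rot: [2.019, 2.406, 0.0]
force: [0.7, 0.0, -1.2]
gripper_width: 0.0251
finger_force: 59.4
```

```bash
python3 - <<'E'
from h import *
go((.517+.17*.006,-.252-.985*.006,.185),10)
E
```

```text
t 9.95 pos [ 0.521  -0.2784  0.1866] head 10.0 j [-0.49  0.17  0.15  1.55 -0.    0.91] F [ 0.68  0.04 -1.22] w 0.0251 59.4
 shift mm [20.7  0.6  1.6] turn deg [0.01 0.01 0.  ]
```

Request:
play_rows:
  motion:
    - [1, 0.002, 0, 0.001, 0, 0, 0]
    - [1, 0.003, 0, 0, 0, 0, 0]
    - [1, 0.003, 0, 0, 0, 0, 0]
    - [1, 0.003, 0, 0, 0, 0, 0]
    - [1, 0.003, 0, 0, 0, 0, 0]
    - [1, 0.003, 0, 0, 0, 0, 0]
    - [1, 0.002, 0, 0, 0, 0, 0]
    - [1, 0.002, 0, 0, 0, 0, 0]
    - [1, 0, 0, 0, 0, 0, 0]
    - [1, 0, 0, 0, 0, 0, 0]
    - [1, 0, 0, -0.003, 0, 0, 0]
    - [1, 0, 0, -0.004, 0, 0, 0]
    - [1, 0, 0, -0.004, 0, 0, 0]
    - [1, 0, 0, -0.004, 0, 0, 0]
    - [1, 0, 0, -0.004, 0, 0, 0]
    - [1, 0, 0, -0.003, 0, 0, 0]
    - [1, 0, 0, 0, 0, 0, 0]
    - [1, 0, 0, 0, 0, 0, 0]

```text
time_s: 11.45
ee_pos: [0.5174, -0.2577, 0.2072]
ee_rot: [-2.02, -2.406, 0.0]
force: [0.1, -1.0, -3.6]
gripper_width: 0.0253
finger_force: 59.1
```

```bash
python3 - <<'E'
from h import *
for i in range(3): go((.518,-.258,.36),10); snap('top')
c=snap('side')
E
```

```text
t 11.45 pos [ 0.5174 -0.2577  0.2072] head 9.99 j [-0.46  0.14  0.16  1.59 -0.    0.93] F [ 0.07 -1.05 -3.55] w 0.0253 59.1
 shift mm [  -0.4    0.6 -152.8] turn deg [-0.   -0.   -0.01]
t 11.5 pos [ 0.5173 -0.2576  0.207 ] head 10.0 j [-0.46  0.14  0.16  1.59  0.    0.93] F [-0.53 -0.26 -2.91] w 0.0253 59.1
 shift mm [  -0.4    0.6 -153. ] turn deg [-0.02 -0.01 -0.  ]
t 11.55 pos [ 0.5172 -0.2577  0.2069] head 9.99 j [-0.46  0.14  0.16  1.59 -0.    0.93] F [ 0.44 -0.53 -4.62] w 0.0251 59.1
 shift mm [  -0.4    0.6 -153.1] turn deg [-0.03 -0.02 -0.01]
```

Load reads about 3 N heavier, so the weight is on the hook. Lifting out.

Request:
play_rows:
  motion:
    - [1, 0, 0, -0.004, 0, 0, 0]
    - [1, 0, 0, -0.008, 0, 0, 0]
    - [1, 0, 0, -0.01, 0, 0, 0]
    - [1, 0, 0, -0.01, 0, 0, 0]
    - [1, 0, 0, -0.01, 0, 0, 0]
    - [1, 0, 0, -0.01, 0, 0, 0]
    - [1, 0, 0, -0.01, 0, 0, 0]
    - [1, 0, 0, -0.01, 0, 0, 0]
    - [1, 0, 0, -0.01, 0, 0, 0]
    - [1, 0, 0, -0.01, 0, 0, 0]
    - [1, 0, 0, -0.01, 0, 0, 0]
    - [1, 0, 0, -0.01, 0, 0, 0]
    - [1, 0, 0, -0.01, 0, 0, 0]
    - [1, 0, 0, -0.01, 0, 0, 0]
    - [1, 0, 0, -0.01, 0, 0, 0]
    - [1, 0, 0, -0.01, 0, 0, 0]
    - [1, 0, 0, -0.008, 0, 0, 0]
    - [1, 0, 0, -0.004, 0, 0, 0]
    - [1, 0, 0, 0, 0, 0, 0]
    - [1, 0, 0, 0, 0, 0, 0]

```text
time_s: 13.32
ee_pos: [0.5175, -0.2577, 0.3714]
ee_rot: [2.019, 2.406, 0.0]
force: [0.4, 0.4, -3.8]
gripper_width: 0.025
finger_force: 59.2
```

Request:
play_rows:
  motion:
    - [1, 0, 0, -0.004, 0, 0, 0]
    - [1, 0, 0, -0.01, 0, 0, 0]
    - [1, 0, 0, -0.012, 0, 0, 0]
    - [1, 0, 0, -0.012, 0, 0, 0]
    - [1, 0, 0, -0.008, 0, 0, 0]
    - [1, 0, 0, -0.004, 0, 0, 0]
    - [1, 0, 0, 0, 0, 0, 0]

```text
time_s: 13.9
ee_pos: [0.5175, -0.2577, 0.4218]
ee_rot: [2.019, 2.406, 0.0]
force: [-1.0, 0.5, -3.8]
gripper_width: 0.0251
finger_force: 59.5
```

```bash
python3 - <<'E'
from h import *
go((.569,.289,.43),10)
c=snap('side')
cv2.imwrite('pics/g4.png',np.clip(cv2.resize(c['image'][100:250,250:450,::-1],(800,600),interpolation=cv2.INTER_CUBIC)*1.3,0,255).astype(np.uint8))
t=snap('top')
for n,u,v,z in(('bottle',397,230,.21),('cone',344,258,.165)): print(n,onz(t,u*.7,v*.7,z))
hsv=cv2.cvtColor(t['image'],cv2.COLOR_RGB2HSV); 
E
```

```text
t 13.9 pos [ 0.5175 -0.2577  0.4218] head 10.0 j [-0.46  0.34  0.84  2.07  0.    0.93] F [-0.97  0.46 -3.77] w 0.0251 59.5
 shift mm [529.5 145.7  -8.3] turn deg [ 0.03  0.02 -0.  ]
bottle [0.68673331 0.00614677 0.21      ]
cone [0.64971412 0.09671108 0.165     ]
```

View pics/g4.png

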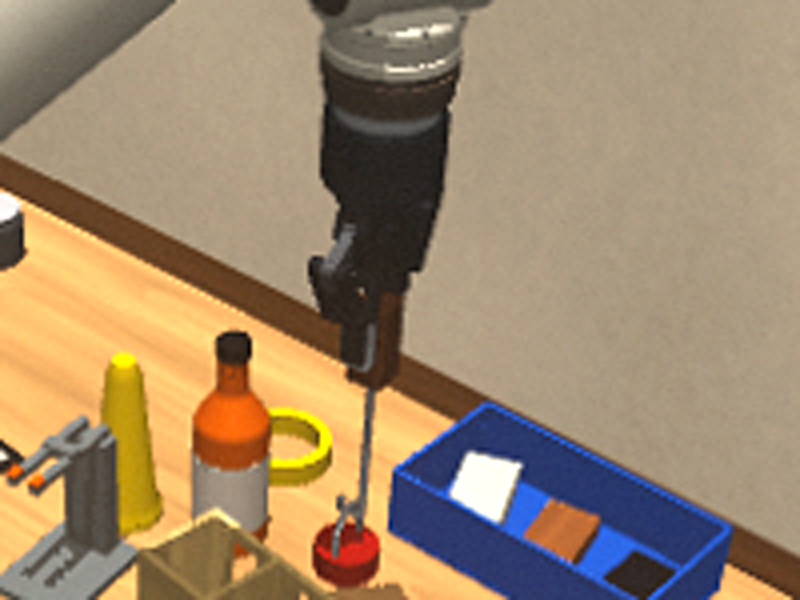

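The red weight hangs on the crook by its bail, disc at (346,553), well clear of the rack. Carrying it to the circle.

Request:
play_rows:
  motion:
    - [1, 0.003, 0.0008, 0, 0, 0, 0]
    - [1, 0.007, 0.002, 0, 0, 0, 0]
    - [1, 0.011, 0.003, 0, 0, 0, 0]
    - [1, 0.015, 0.0042, 0, 0, 0, 0]
    - [1, 0.019, 0.0053, 0, 0, 0, 0]
    - [1, 0.02, 0.0056, 0, 0, 0, 0]
    - [1, 0.02, 0.0056, 0, 0, 0, 0]
    - [1, 0.02, 0.0056, 0, 0, 0, 0]
    - [1, 0.02, 0.0056, 0, 0, 0, 0]
    - [1, 0.02, 0.0056, 0, 0, 0, 0]
    - [1, 0.02, 0.0056, 0, 0, 0, 0]
    - [1, 0.02, 0.0056, 0, 0, 0, 0]
    - [1, 0.02, 0.0056, 0, 0, 0, 0]
    - [1, 0.02, 0.0056, 0, 0, 0, 0]
    - [1, 0.02, 0.0056, 0, 0, 0, 0]
    - [1, 0.02, 0.0056, 0, 0, 0, 0]
    - [1, 0.02, 0.0056, 0, 0, 0, 0]
    - [1, 0.02, 0.0056, 0, 0, 0, 0]
    - [1, 0.02, 0.0056, 0, 0, 0, 0]
    - [1, 0.02, 0.0056, 0, 0, 0, 0]

```text
time_s: 15.67
ee_pos: [0.5528, 0.1112, 0.4214]
ee_rot: [-2.019, -2.407, -0.0]
force: [0.5, -0.1, -3.3]
gripper_width: 0.0252
finger_force: 59.5
```

Request:
play_rows:
  motion:
    - [1, 0.02, 0.0056, 0, 0, 0, 0]
    - [1, 0.02, 0.0056, 0, 0, 0, 0]
    - [1, 0.02, 0.0056, 0, 0, 0, 0]
    - [1, 0.02, 0.0056, 0, 0, 0, 0]
    - [1, 0.02, 0.0056, 0, 0, 0, 0]
    - [1, 0.019, 0.0053, 0, 0, 0, 0]
    - [1, 0.015, 0.0042, 0, 0, 0, 0]
    - [1, 0.011, 0.003, 0, 0, 0, 0]
    - [1, 0.01, 0.0028, 0, 0, 0, 0]
    - [1, 0.007, 0.002, 0, 0, 0, 0]
    - [1, 0.003, 0.0008, 0, 0, 0, 0]
    - [1, 0, 0, 0, 0, 0, 0]
    - [1, 0, 0, 0, 0, 0, 0]
    - [1, 0, 0, 0, 0, 0, 0]
    - [1, 0, 0, 0, 0, 0, 0]
    - [1, 0, 0, 0, 0, 0, 0]

```text
time_s: 17.0
ee_pos: [0.5702, 0.2792, 0.4217]
ee_rot: [2.02, 2.406, 0.001]
force: [0.1, -0.4, -3.9]
gripper_width: 0.025
finger_force: 59.3
```

```bash
python3 - <<'E'
from h import *
go((.5704,.281,.215),10)
E
```

```text
t 17.0 pos [0.5702 0.2792 0.4217] head 9.96 j [ 0.46  0.57  1.18  2.17 -0.    1.85] F [ 0.06 -0.4  -3.85] w 0.025 59.3
 shift mm [  1.7   0.4 206.7] turn deg [ 0.02 -0.   -0.04]
```

Request:
play_rows:
  motion:
    - [1, 0.0015, 0, 0.005, 0, 0, 0]
    - [1, 0, 0, 0.01, 0, 0, 0]
    - [1, 0, 0, 0.014, 0, 0, 0]
    - [1, 0, 0, 0.015, 0, 0, 0]
    - [1, 0, 0, 0.015, 0, 0, 0]
    - [1, 0, 0, 0.015, 0, 0, 0]
    - [1, 0, 0, 0.015, 0, 0, 0]
    - [1, 0, 0, 0.015, 0, 0, 0]
    - [1, 0, 0, 0.015, 0, 0, 0]
    - [1, 0, 0, 0.015, 0, 0, 0]
    - [1, 0, 0, 0.015, 0, 0, 0]
    - [1, 0, 0, 0.015, 0, 0, 0]
    - [1, 0, 0, 0.014, 0, 0, 0]
    - [1, 0, 0, 0.01, 0, 0, 0]
    - [1, 0, 0, 0.008, 0, 0, 0]
    - [1, 0, 0, 0.004, 0, 0, 0]
    - [1, 0, 0, 0.002, 0, 0, 0]
    - [1, 0, 0, 0, 0, 0, 0]
    - [1, 0, 0, 0, 0, 0, 0]

```text
time_s: 18.58
ee_pos: [0.5702, 0.2812, 0.22]
ee_rot: [2.019, 2.406, 0.001]
force: [0.5, 0.4, -3.1]
gripper_width: 0.0254
finger_force: 59.3
```

```bash
python3 - <<'E'
from h import *
go((.5704,.281,.201),10)
c=snap('top'); s=snap('side')
o=[]
for k,(x,y,w,h),g in((c,(140,190,80,120),1.8),(s,(180,150,80,120),1.3)): o.append(cv2.resize(k['image'][y:y+h,x:x+w,::-1],(400,600),interpolation=cv2.INTER_CUBIC)*g)
cv2.imwrite('pics/g5.png',np.clip(np.hstack(o),0,255).astype(np.uint8))
E
```

```text
t 18.58 pos [0.5702 0.2812 0.22  ] head 9.99 j [ 0.46  0.29  0.36  1.64 -0.    1.85] F [ 0.53  0.42 -3.13] w 0.0254 59.3
 shift mm [-0.2  0.2 19. ] turn deg [ 0.05 -0.01 -0.01]
```

View pics/g5.png

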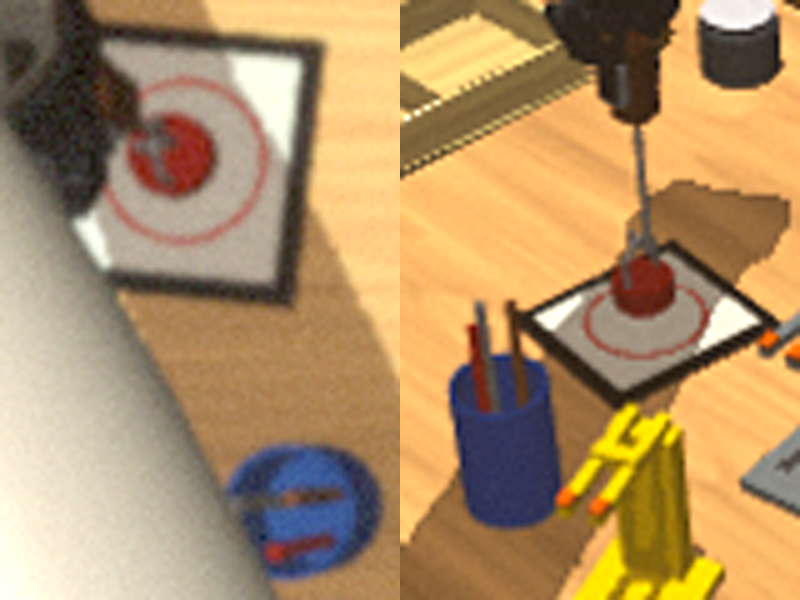

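The weight hangs level, with its disc at (172,154) inside the circle centred at (186,160). Allowing for the disc's height (parallax of about 3.7 px), it is within about 3 mm of centre. Lowering gently.

Request:
play_rows:
  motion:
    - [1, 0, 0, 0.002, 0, 0, 0]
    - [1, 0, 0, 0.003, 0, 0, 0]
    - [1, 0, 0, 0.003, 0, 0, 0]
    - [1, 0, 0, 0.003, 0, 0, 0]
    - [1, 0, 0, 0.002, 0, 0, 0]
    - [1, 0, 0, 0.001, 0, 0, 0]
    - [1, 0, 0, 0.001, 0, 0, 0]
    - [1, 0, 0, 0.001, 0, 0, 0]
    - [1, 0, 0, 0.001, 0, 0, 0]
    - [1, 0, 0, 0.001, 0, 0, 0]
    - [1, 0, 0, 0.001, 0, 0, 0]
    - [1, 0, 0, 0.001, 0, 0, 0]
    - [1, 0, 0, 0.001, 0, 0, 0]
    - [1, 0, 0, 0.001, 0, 0, 0]
    - [1, 0, 0, 0.001, 0, 0, 0]
    - [1, 0, 0, 0, 0, 0, 0]
    - [1, 0, 0, 0, 0, 0, 0]

```text
time_s: 20.1
ee_pos: [0.57, 0.2812, 0.1962]
ee_rot: [-2.019, -2.406, 0.0]
force: [0.3, 0.6, -2.2]
gripper_width: 0.0252
finger_force: 59.8
```

Request:
play_rows:
  motion:
    - [1, 0, 0, 0.001, 0, 0, 0]
    - [1, 0, 0, 0.002, 0, 0, 0]
    - [1, 0, 0, 0.002, 0, 0, 0]
    - [1, 0, 0, 0.002, 0, 0, 0]
    - [1, 0, 0, 0.002, 0, 0, 0]
    - [1, 0, 0, 0.001, 0, 0, 0]
    - [1, 0, 0, 0.001, 0, 0, 0]
    - [1, 0, 0, 0, 0, 0, 0]
    - [1, 0, 0, 0, 0, 0, 0]
    - [1, 0, 0, 0, 0, 0, 0]

```text
time_s: 20.93
ee_pos: [0.57, 0.2812, 0.1854]
ee_rot: [2.019, 2.407, 0.0]
force: [-0.4, 0.5, -2.1]
gripper_width: 0.0253
finger_force: 59.8
```

```bash
python3 - <<'E'
from h import *
for i in range(3): go((.5704,.281,.1855),10); c=snap('top')
hsv=cv2.cvtColor(c['image'],cv2.COLOR_RGB2HSV); R,G,B=[c['image'][...,i].astype(int) for i in range(3)]
m=np.zeros(R.shape,np.uint8); sub=(slice(205,240),slice(160,192)); m[sub]=((R-G)[sub]>35)&(G[sub]<45)
m=cv2.morphologyEx(m,cv2.MORPH_OPEN,np.ones((3,3),np.uint8))
mm=cv2.findNonZero(m); e=cv2.minEnclosingCircle(mm); print(len(mm),e,onz(c,*e[0],.028))
E
```

```text
t 20.93 pos [0.57   0.2812 0.1854] head 10.0 j [0.46 0.28 0.28 1.57 0.   1.85] F [-0.37  0.53 -2.13] w 0.0253 59.8
 shift mm [-0.2  0.3 -0.1] turn deg [ 0.01 -0.   -0.  ]
t 20.98 pos [0.5701 0.2812 0.1854] head 10.0 j [0.46 0.28 0.28 1.57 0.   1.85] F [-0.72  0.54 -1.25] w 0.0252 59.8
 shift mm [-0.2  0.3 -0.1] turn deg [ 0.01 -0.   -0.  ]
t 21.03 pos [0.57   0.2812 0.1854] head 10.0 j [ 0.46  0.28  0.28  1.57 -0.    1.85] F [ 0.85 -0.18 -2.62] w 0.025 59.8
 shift mm [-0.2  0.3 -0.1] turn deg [ 0.01 -0.   -0.  ]
107 ((175.16949462890625, 221.20338439941406), 7.8148417472839355) [0.56756749 0.28643517 0.028     ]
```

Request:
play_rows:
  motion:
    - [1, -0.002, 0, 0, 0, 0, 0]
    - [1, -0.003, 0, 0, 0, 0, 0]
    - [1, -0.003, 0, 0, 0, 0, 0]
    - [1, -0.003, 0, 0, 0, 0, 0]
    - [1, -0.003, 0, 0, 0, 0, 0]
    - [1, -0.004, 0, 0, 0, 0, 0]
    - [1, -0.004, 0, 0, 0, 0, 0]
    - [1, -0.004, 0, 0, 0, 0, 0]
    - [1, -0.004, 0, 0, 0, 0, 0]
    - [1, -0.004, 0, 0, 0, 0, 0]
    - [1, -0.004, 0, 0, 0, 0, 0]
    - [1, 0, 0, -0.004, 0, 0, 0]
    - [1, 0, 0, -0.01, 0, 0, 0]
    - [1, 0, 0, -0.015, 0, 0, 0]
    - [1, 0, 0, -0.02, 0, 0, 0]
    - [1, 0, 0, -0.02, 0, 0, 0]
    - [1, 0, 0, -0.02, 0, 0, 0]
    - [1, 0, 0, -0.02, 0, 0, 0]
    - [1, 0, 0, -0.02, 0, 0, 0]
    - [1, 0, 0, -0.01, 0, 0, 0]

```text
time_s: 22.75
ee_pos: [0.5765, 0.244, 0.328]
ee_rot: [2.018, 2.406, 0.005]
force: [0.3, 0.1, -0.5]
gripper_width: 0.0252
finger_force: 59.8
```

```bash
python3 - <<'E'
from h import *
u=np.array([np.cos(np.radians(9)),np.sin(np.radians(9))])
t=np.array([.5284,.0671])-.072*u; print(t)
go((*t,.325),99)
s=snap('side'); t=snap('top')
o=[]
for k,(x,y,w,h),g in((t,(140,180,80,120),1.8),(s,(180,150,80,120),1.3)): o.append(cv2.resize(k['image'][y:y+h,x:x+w,::-1],(400,600),interpolation=cv2.INTER_CUBIC)*g)
cv2.imwrite('pics/g6.png',np.clip(np.hstack(o),0,255).astype(np.uint8))
E
```

```text
[0.45728644 0.05583672]
t 22.75 pos [0.5765 0.244  0.328 ] head 10.01 j [0.4  0.34 0.64 1.87 0.   1.8 ] F [ 0.29  0.07 -0.5 ] w 0.0252 59.8
 shift mm [-164.6 -150.1    2.4] turn deg [  0.2    0.12 -88.99]
```

View pics/g6.png

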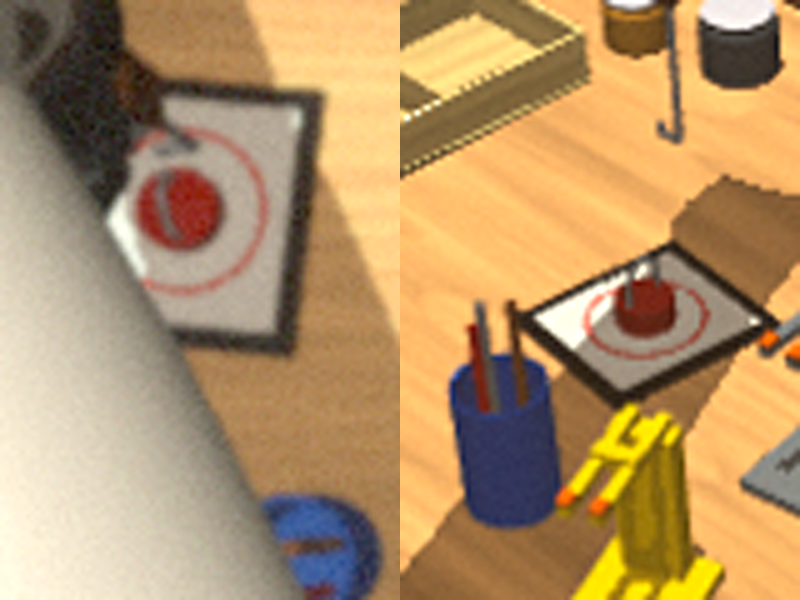

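The weight stands upright inside the circle, disc at (180,210) in the top crop, and the hook is clear above it. Now take the hook back to its fork.

Request:
play_rows:
  motion:
    - [1, -0.008, -0.0075, 0, 0, 0, 0]
    - [1, -0.0165, -0.015, 0, 0, 0, 0]
    - [1, -0.0165, -0.015, 0, 0, 0, 0]
    - [1, -0.0165, -0.015, 0, 0, 0, 0]
    - [1, -0.0165, -0.015, 0, 0, 0, 0]
    - [1, -0.0165, -0.015, 0, 0, 0, 0]
    - [1, -0.0165, -0.015, 0, 0, 0, 0]
    - [1, -0.0165, -0.015, 0, 0, 0, 0]
    - [1, -0.0165, -0.015, 0, 0, 0, 0]
    - [1, -0.0165, -0.015, 0, 0, 0, 0]
    - [1, -0.008, -0.0075, 0, 0, 0, 0]
    - [1, 0, 0, 0, 0, 0, 0]

```text
time_s: 23.85
ee_pos: [0.4564, 0.0545, 0.3246]
ee_rot: [2.021, 2.404, 0.0]
force: [-0.3, 1.0, -0.9]
gripper_width: 0.0253
finger_force: 59.7
```

Request:
play_rows:
  motion:
    - [1, 0, 0, 0, 0, 0, -3]
    - [1, 0, 0, 0, 0, 0, -7]
    - [1, 0, 0, 0, 0, 0, -7]
    - [1, 0, 0, 0, 0, 0, -7]
    - [1, 0, 0, 0, 0, 0, -7]
    - [1, 0, 0, 0, 0, 0, -7]
    - [1, 0, 0, 0, 0, 0, -7]
    - [1, 0, 0, 0, 0, 0, -7]
    - [1, 0, 0, 0, 0, 0, -7]
    - [1, 0, 0, 0, 0, 0, -7]
    - [1, 0, 0, 0, 0, 0, -7]
    - [1, 0, 0, 0, 0, 0, -7]
    - [1, 0, 0, 0, 0, 0, -7]
    - [1, 0, 0, 0, 0, 0, -2]
    - [1, 0, 0, 0, 0, 0, 0]
    - [1, 0, 0, 0, 0, 0, 0]
    - [1, 0, 0, 0, 0, 0, 0]

```text
time_s: 25.27
ee_pos: [0.4577, 0.0561, 0.324]
ee_rot: [0.244, -3.132, -0.0]
force: [-0.4, 0.4, -1.4]
gripper_width: 0.0254
finger_force: 59.7
```

```bash
python3 - <<'E'
from h import *
go((.4573,.0558,.183),99)
E
```

```text
t 25.27 pos [0.4577 0.0561 0.324 ] head 98.92 j [ 0.12 -0.08  0.16  1.82  0.   -0.03] F [-0.41  0.42 -1.43] w 0.0254 59.7
 shift mm [  0.4  -0.3 141. ] turn deg [ 0.01 -0.02 -0.08]
```

Request:
play_rows:
  motion:
    - [1, 0, 0, 0.008, 0, 0, 0]
    - [1, 0, 0, 0.015, 0, 0, 0]
    - [1, 0, 0, 0.015, 0, 0, 0]
    - [1, 0, 0, 0.015, 0, 0, 0]
    - [1, 0, 0, 0.015, 0, 0, 0]
    - [1, 0, 0, 0.015, 0, 0, 0]
    - [1, 0, 0, 0.015, 0, 0, 0]
    - [1, 0, 0, 0.015, 0, 0, 0]
    - [1, 0, 0, 0.015, 0, 0, 0]
    - [1, 0, 0, 0.008, 0, 0, 0]
    - [1, 0, 0, 0.005, 0, 0, 0]
    - [1, 0, 0, 0, 0, 0, 0]
    - [1, 0, 0, 0, 0, 0, 0]

```text
time_s: 26.35
ee_pos: [0.4575, 0.0557, 0.1836]
ee_rot: [-0.246, 3.132, 0.0]
force: [0.2, 0.4, -1.4]
gripper_width: 0.0252
finger_force: 59.8
```

```bash
python3 - <<'E'
from h import *
go((.5284,.0671,.183),99)
E
```

```text
t 26.35 pos [0.4575 0.0557 0.1836] head 98.98 j [ 0.12 -0.14 -0.17  1.55 -0.   -0.04] F [ 0.18  0.4  -1.38] w 0.0252 59.8
 shift mm [-71.8   0.2   0.7] turn deg [-0.    0.02 -0.02]
```

Request:
play_rows:
  motion:
    - [1, -0.004, 0, 0, 0, 0, 0]
    - [1, -0.006, 0, 0, 0, 0, 0]
    - [1, -0.008, 0, 0, 0, 0, 0]
    - [1, -0.008, 0, 0, 0, 0, 0]
    - [1, -0.008, 0, 0, 0, 0, 0]
    - [1, -0.008, 0, 0, 0, 0, 0]
    - [1, -0.008, 0, 0, 0, 0, 0]
    - [1, -0.008, 0, 0, 0, 0, 0]
    - [1, -0.007, 0, 0, 0, 0, 0]
    - [1, -0.005, 0, 0, 0, 0, 0]
    - [1, -0.002, 0, 0, 0, 0, 0]
    - [1, 0, 0, 0, 0, 0, 0]
    - [1, 0, 0, 0.003, 0, 0, 0]
    - [1, 0, 0, 0.003, 0, 0, 0]
    - [1, 0, 0, 0.003, 0, 0, 0]
    - [1, 0, 0, 0.002, 0, 0, 0]
    - [1, 0, 0, 0.001, 0, 0, 0]
    - [1, 0, 0, 0, 0, 0, 0]
    - [1, 0, 0, 0, 0, 0, 0]

```text
time_s: 27.93
ee_pos: [0.5285, 0.0669, 0.1713]
ee_rot: [-0.246, 3.132, 0.0]
force: [0.2, -0.6, -1.5]
gripper_width: 0.0258
finger_force: 59.8
```

```bash
python3 - <<'E'
from h import *
go((.5284,.0671,.169),99)
E
```

```text
t 27.93 pos [0.5285 0.0669 0.1713] head 98.99 j [ 0.13  0.03 -0.03  1.51  0.   -0.03] F [ 0.16 -0.64 -1.46] w 0.0258 59.8
 shift mm [0.1 0.2 2.3] turn deg [ 0.    0.   -0.01]
```

Request:
play_rows:
  motion:
    - [1, 0, 0, 0.001, 0, 0, 0]
    - [1, 0, 0, 0.0005, 0, 0, 0]
    - [1, 0, 0, 0.0005, 0, 0, 0]
    - [1, 0, 0, 0.0004, 0, 0, 0]
    - [1, 0, 0, 0, 0, 0, 0]
    - [1, 0, 0, 0, 0, 0, 0]

```text
time_s: 28.43
ee_pos: [0.5286, 0.0669, 0.169]
ee_rot: [-0.246, 3.132, 0.0]
force: [0.5, -0.0, -0.5]
gripper_width: 0.0252
finger_force: 60.0
```

Request:
play_rows:
  motion:
    - [1, 0, 0, 0.0004, 0, 0, 0]
    - [1, 0, 0, 0.0003, 0, 0, 0]
    - [1, 0, 0, 0, 0, 0, 0]
    - [1, 0, 0, 0, 0, 0, 0]

```text
time_s: 28.77
ee_pos: [0.5286, 0.0669, 0.169]
ee_rot: [-0.246, 3.131, 0.0]
force: [-3.0, -0.2, 5.2]
gripper_width: 0.0254
finger_force: 60.8
```

Seated: contact is felt at the same height as at the grasp, 0.169 m. Opening slowly, then rising clear.

Request:
play_rows:
  motion:
    - [0.6, 0, 0, 0, 0, 0, 0]
    - [0.4, 0, 0, 0, 0, 0, 0]
    - [0.2, 0, 0, 0, 0, 0, 0]
    - [0, 0, 0, 0, 0, 0, 0]
    - [-0.3, 0, 0, 0, 0, 0, 0]
    - [-0.6, 0, 0, 0, 0, 0, 0]
    - [-0.8, 0, 0, 0, 0, 0, 0]
    - [-0.8, 0, 0, 0, 0, 0, 0]
    - [-0.8, 0, 0, 0, 0, 0, 0]
    - [-0.8, 0, 0, -0.005, 0, 0, 0]
    - [-0.8, 0, 0, -0.01, 0, 0, 0]
    - [-0.8, 0, 0, -0.015, 0, 0, 0]
    - [-0.8, 0, 0, -0.02, 0, 0, 0]
    - [-0.8, 0, 0, -0.02, 0, 0, 0]
    - [-0.8, 0, 0, -0.02, 0, 0, 0]
    - [-0.8, 0, 0, -0.02, 0, 0, 0]
    - [-0.8, 0, 0, -0.02, 0, 0, 0]
    - [-0.8, 0, 0, -0.02, 0, 0, 0]
    - [-0.8, 0, 0, 0, 0, 0, 0]
    - [-0.8, 0, 0, 0, 0, 0, 0]

```text
time_s: 30.43
ee_pos: [0.529, 0.067, 0.3199]
ee_rot: [-0.246, 3.129, 0.0]
force: [-0.1, -0.2, 0.5]
gripper_width: 0.0766
finger_force: 0.0
```

Request:
play_rows:
  motion:
    - [-0.8, 0.02, 0, -0.01, 0, 0, 0]
    - [-0.8, 0.02, 0, -0.01, 0, 0, 0]
    - [-0.8, 0.02, 0, -0.01, 0, 0, 0]
    - [-0.8, 0.02, 0, -0.01, 0, 0, 0]
    - [-0.8, 0.02, 0, -0.01, 0, 0, 0]
    - [-0.8, 0.02, 0, 0, 0, 0, 0]
    - [-0.8, 0.02, 0, 0, 0, 0, 0]
    - [-0.8, 0, 0, 0, 0, 0, 0]
    - [-0.8, 0, 0, 0, 0, 0, 0]
    - [-0.8, 0, 0, 0, 0, 0, 0]
    - [-0.8, 0, 0, 0, 0, 0, 0]
    - [-0.8, 0, 0, 0, 0, 0, 0]

```text
time_s: 31.43
ee_pos: [0.3909, 0.0451, 0.3676]
ee_rot: [0.246, -3.131, 0.0]
force: [0.1, -0.1, -1.0]
gripper_width: 0.0765
finger_force: 0.0
```

```bash
python3 - <<'E'
from h import *
s=snap('side').get('image').astype(int); a=cv2.imread('pics/side0.png')[:,:,::-1].astype(int)
# handle and shaft region against the first side picture
x=(slice(193,255),slice(250,275))
def dark(i): 
    m=((i[...,0]<110)&(i[...,0]-i[...,2]>15)&(i.sum(2)<200)).astype(np.uint8); return cv2.moments(m[x],True)
for i in(a,s):
    m=dark(i); print(m['m00'],m['m10']/m['m00'],m['m01']/m['m00'])
print(np.abs(a-s)[x].mean())
def red(i): 
    m=((i[...,0]-i[...,1]>50)&(i[...,1]<60)).astype(np.uint8)[195:230,205:250]; q=cv2.moments(m,True); return q['m00'],q['m10']/q['m00']+205,q['m01']/q['m00']+195
c=snap('side'); u=red(s); print(u,onz(c,*u[1:],.017))
print(ctrl.observe()['ee_pos'],ctrl.observe()['time_s'])
E
```

```text
246.0 10.621951219512194 18.666666666666668
248.0 10.153225806451612 19.141129032258064
12.210322580645162
(89.0, 228.41573033707866, 210.64044943820224) [0.57141123 0.28706537 0.017     ]
[0.3907379  0.04512666 0.36772476] 31.5333
```

The handle is back within 0.5 px of where it started, and the weight is within about 3 mm of the circle's centre. Handing in.

```bash
python3 -c "
from workcell import ctrl
print(ctrl.finish_job())"
```

```text
the job is handed in; nothing more can be done
None
```

I handed the job in at about 31.5 s: the red weight stands upright on the card about 3 mm from the circle's centre, and the hook hangs back in its fork, within 0.5 px of its starting place in the side view; the judge returned no verdict.

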